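# Third hand: press the teak lid stop against the lid rack's buffered plate

## Robot

A 6-joint arm with a two-finger parallel gripper is mounted at the origin on the work surface. World frame = base frame: x ahead of the robot, y to its left, z up, the work surface at z = 0. Lengths are in m, angles in degrees, forces in N, time in s.
With the tool pointing down it reaches from about 0.375 to 0.9 m from the base axis. Payload 3.1 kg.
Tool frame: the origin (TCP) lies midway between the tips of the shut fingers; the grasp point (between the pads) lies 19 mm behind it; z points along the fingers, y is the line along which they close (so a half turn about z gives the same grasp; the last joint's range is limited). The gripper opens to 87 mm and grips with 3 to 60 N. Pads are 19 mm wide; open, the fingers measure 117 mm over their backs; the gripper's body (75 mm by 190 mm) begins 51 mm behind the grasp point.
Start: joints at [63.971, 30.224, 82.088, -0, 67.689, -10.227], TCP at [0.17, 0.601, 0.223] pointing down, gripper open.
Joint ranges: [-176.69, 176.69], [-43.24, 126.21], [12.49, 139.97], [-82, 262], [0, 151.66], [-163.58, 163.58]. Speed limits (degrees/s): [159.86, 159.86, 180, 180, 180, 180].

## Interface

Orientations are given as a 3x3 rotation matrix whose columns are the frame's x, y, z axes.
In Python, from rig import read_state, optics, bot gives the robot as it stands. The module is installed in compiled form; this text tells all that it offers.
- The arm moves only by the tool send_rows, never from a script. Its argument "commands" is a list of rows, each a list of 7 numbers: the turn, a rotation vector about the tool's x, y, z in units of 5 degrees (1.0 is 5 degrees), then the shift along the tool's x, y, z in units of 30 mm (1.0 is 30 mm), then the opening, from 0 (shut) to 1 (fully open). In form: [[rx, ry, rz, tx, ty, tz, gripper], ...]. A call has 1 to 20 rows; each row is the pose to reach, as a shift and turn from the pose commanded when the call began, along the tool's axes at that moment; what a row does not reach only later rows make up. A row lasts 1/12 s, in which the tool goes at most 41.7 mm and 7.16 degrees, less where a joint would pass 70% of its speed; a pose out of reach is approached as far as the arm can. A call with a gripper value outside its range is refused whole. The fingers move at their own pace and stop on an object; the grip force is fixed at half the most. Time passes only in rows, so rows that repeat a pose let the fingers close. It gives the time, the measured TCP pose, the force, the opening and the grip force at its end, in the units of the state.
- read_state(): the state, without advancing time (a new reading comes with each control period).
- optics.capture(name): name is "scene" or "side" or "wrist"; returns a dict with "image" (420x560x3 uint8, blue, green, red), "intrinsics" (3x3 intrinsics, pixels), "extrinsics" (4x4, takes a point from world to camera coordinates); the wrist camera has in their place "T_tool_cam" (4x4, takes a point from camera to tool coordinates, whose origin is the TCP and whose axes are the flange's). Camera axes: x right, y down, z forward; pixel columns grow to the right and rows downward; lengths in m; the calibration is good to about 2 mm. A picture is of the moment at which its call begins: read the wrist's pose just before it. There is no depth.
- bot.hand_in(): hands the job in; it is judged then, once.
The state is a dict: "time_s": time; "joint_positions": joint angles; "qvel": joint speeds; "tau": joint torques, N m; "position": TCP position; "tcp_rot": TCP orientation; "force": force on the tool from outside, world axes, zero at the start; "moment": the same for the moment, N m; "opening": opening from 0.0 (shut) to 1.0 (fully open); "grasp_force": force on a finger pad.
Only numpy, scipy, OpenCV 4.12 (cv2) and the standard library are available. Lean on these libraries where they do the work, as an engineer would, in place of code of your own. Each camera call takes 0.05 s, during which the arm holds its last target. There are 200 camera calls.

## Task

The teak lid stop is to be screwed back onto the lid rack: stand it upright on the ledge, flush along the rack's buffered front plate with their ends level, and press it straight in with a steady push of about 10 newtons (never 20), which squeezes the buffers about 10 mm. Keep that push up for at least three seconds and finish the program while still holding and pressing it, not letting go, so that I can drive the screws. Leave the mortar, cup, dish and bottle where they stand.

Things in the scene. Friction and masses are not known exactly. Their poses are not given: they have to be found in the camera images.
- stop: Loose teak lid stop, 0.11 to 0.22 kg: a bar 150 mm long (x) x 30 thick (y) x 30 high (z), with an upright tongue on the middle of its top to grip by, 40 mm (x) x 20 mm (y), from 30 to 76 mm above the underside. Alike both ways round: either long side may go to the plate. Two brass-lined screw holes through it along y at x = +-55 mm. Origin: centre of the underside.
- tongue (a point): Middle of the stop's tongue, 56 mm above the underside, on the stop's centre line; axes as the stop's.
- rack: Fixed steel lid rack, 200 mm wide (x), holding three lids. Origin: on the ledge, below the middle of the unpressed plate's front face. Its y points level from the plate into the rack: press along +y; the front faces -y, roughly to the robot's right. A fixed foot bar 34 mm high begins 40 mm behind the origin; hoops and lids (up to 146 mm high) from 90 mm behind it; open above plate and bar.
- plate_face (a point): Centre of the plate's front face, 16.5 mm up; moves with the plate, axes as the rack's. The plate: aluminium strip 150 mm long (x), 8 mm thick, 3 to 30 mm above the ledge, two dark screw holes, on two black foam-rubber buffers. A stop lying flush and level has its origin 15 mm in front of this face (rack's -y) at the same rack x.
- plate (a joint): How far the plate is pushed back, m, 0 at rest, along the rack's +y; it does not turn. Springy: 1 N per mm (10 N at 0.010), springs back, hard end at 0.022.
- cobek: Stone mortar 180 mm across, 50 mm high, with its wooden pestle leaning in it (up to 130 mm high). Origin: centre of the underside. Bystander.
- cup: Yellow plastic measuring cup 76 mm across, 75 mm high, handle along its +y. Origin: centre of the underside. Bystander.
- dish: White ceramic soy dish 84 mm across, 22 mm high. Origin: centre of the underside. Bystander.
- bottle: Brown glass bottle with a closed red cap, 60 mm across, 170 mm high. Origin: centre of the underside. Bystander.
Things that resemble listed ones, but are neither listed nor needed, are in the scene too. There is more than one size of the stop; the one meant has the size given above.

How it is judged:
By the outcome, as a careful person would: the job done as asked, in the order asked, and still so for the second after the job is handed in, while the arm keeps its last pose, push and grip.
It also fails if it takes over 45 s, if anything falls off the work surface, if the arm or the gripper's body presses on something with over 40 N, if the wrist force passes 120 N, or if a joint passes its speed limit or range.

## Working session

There is one attempt and no reset: what is moved stays moved. The work goes in short steps, Python scripts to look and compute and a tool call to move; the robot and the scene stay as the last step left them, time stands still between calls to the robot, and variables do not carry over. Pictures are saved under pics/ and viewed, at most 10 in all, crops included, and the job is handed in when it is done.

Besides the shell and the picture viewer there is one more tool, called after "Emit:" as name(argument=value, ...), one argument or row to a line, values as JSON. send_rows: Moves the arm, as the interface text tells. Its arguments: {"type":"object","properties":{"commands":{"type":"array","items":{"type":"array","items":{"type":"number"}}}},"required":["commands"]}

```bash
mkdir -p pics
python3 - <<'E'
from rig import read_state, optics, bot
import cv2, pickle
s=read_state(); print(s)
d={}
for n in ["scene","side","wrist"]:
    c=optics.capture(n); d[n]=c; cv2.imwrite(f"pics/{n}0.png",c["image"]); print(n,{k:v for k,v in c.items() if k!="image"})
d["s"]=s
pickle.dump(d,open("c0.pkl","wb"))
E
```

```text
{'time_s': 0.0, 'joint_positions': array([ 6.39719350e+01,  3.02777835e+01,  8.21581813e+01, -8.15946466e-04,
        6.76884509e+01, -1.02256740e+01]), 'qvel': array([ 0.03365083,  0.05452714, -0.03426152,  0.04706928, -0.11485766,
        0.12271382]), 'tau': array([ 3.61648426e-05, -4.40047538e+01, -1.76592511e+01,  6.33177278e-02,
        5.82285156e-02, -1.55190119e-04]), 'position': array([0.16982605, 0.60070948, 0.22157435]), 'tcp_rot': array([[-9.62207931e-01,  2.72314179e-01, -9.41024306e-04],
       [ 2.72315550e-01,  9.62206013e-01, -1.95701333e-03],
       [ 3.72536767e-04, -2.13930930e-03, -9.99997642e-01]]), 'force': array([ 0.97771854, -0.78635468,  0.20864532]), 'moment': array([-0.01533362,  0.00526809,  0.00839548]), 'grasp_force': 0.0, 'opening': 1.0025018270500181}
scene {'intrinsics': array([[463.1957555 ,   0.        , 275.53945769],
       [  0.        , 463.1957555 , 202.0093287 ],
       [  0.        ,   0.        ,   1.        ]]), 'extrinsics': array([[ 0.35501393,  0.93484728, -0.00506602, -0.08371593],
       [ 0.77063837, -0.29571372, -0.56450855, -0.409
[... 398 characters left out ...]
832, -0.57738008, -0.63494651,  0.24954664],
       [ 0.41811495,  0.47786188, -0.77254638,  0.87331621],
       [ 0.        ,  0.        ,  0.        ,  1.        ]])}
wrist {'intrinsics': array([[348.00857713,   0.        , 281.65772757],
       [  0.        , 348.00857713, 211.52058565],
       [  0.        ,   0.        ,   1.        ]]), 'T_tool_cam': array([[-2.97852587e-05, -9.53863972e-01, -3.00239107e-01,
         8.29151994e-02],
       [ 9.99999840e-01,  1.41212311e-04, -5.47838659e-04,
         3.93681120e-04],
       [ 5.64961017e-04, -3.00239075e-01,  9.53863815e-01,
        -1.61345200e-01],
       [ 0.00000000e+00,  0.00000000e+00,  0.00000000e+00,
         1.00000000e+00]])}
```

View pics/scene0.png

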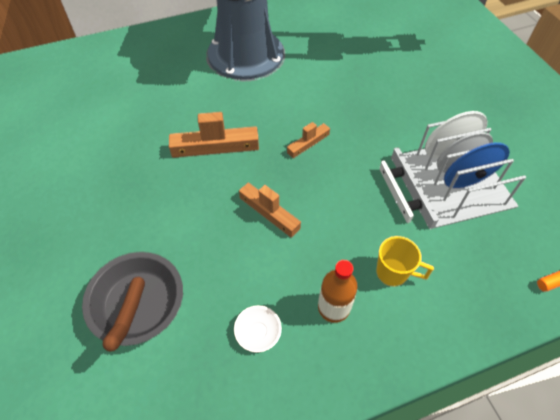

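View pics/side0.png

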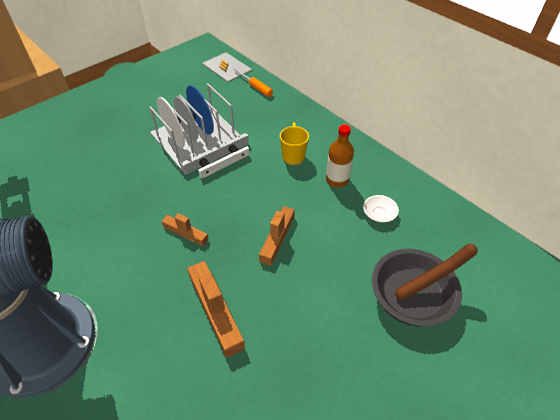

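Scene view: three teak stops at about (214,140), (270,208) and (309,140), with the rack's front plate at (397,190). In the side view the same stops are at (216,307), (278,236) and (185,229), with the plate at (224,162). Next I measure the stop sizes and enlarge the rack.

```bash
cat > h.py <<'E'
import numpy as np, cv2, pickle
def cam(c,s=None):
    K=c["intrinsics"]
    if "extrinsics" in c:
        E=c["extrinsics"]
    else:
        T=np.eye(4);T[:3,:3]=s["tcp_rot"];T[:3,3]=s["position"]
        E=np.linalg.inv(T@c["T_tool_cam"])
    return K,E
def ray(c,px,s=None):
    K,E=cam(c,s); px=np.atleast_2d(px).astype(float)
    d=np.c_[px,np.ones(len(px))]@np.linalg.inv(K).T@E[:3,:3]
    return -E[:3,:3].T@E[:3,3],d
def onz(c,px,z,s=None):
    o,d=ray(c,px,s); return o+d*((z-o[2])/d[:,2])[:,None]
def two(c1,p1,c2,p2,s1=None,s2=None):
    o1,d1=ray(c1,p1,s1);o2,d2=ray(c2,p2,s2);d1=d1[0];d2=d2[0]
    t=np.linalg.lstsq(np.c_[d1,-d2],o2-o1,rcond=None)[0]
    a=o1+t[0]*d1;b=o2+t[1]*d2
    return (a+b)/2,np.linalg.norm(a-b)
def proj(c,P,s=None):
    K,E=cam(c,s);p=(np.atleast_2d(P)@E[:3,:3].T+E[:3,3])@K.T
    return p[:,:2]/p[:,2:]
def teak(im):
    h=cv2.cvtColor(im,cv2.COLOR_BGR2HSV)
    m=cv2.inRange(h,(3,120,70),(16,255,255))
    n,l,st,ce=cv2.connectedComponentsWithStats(m)
    return [(l==i) for i in range(1,n) if st[i,4]>250],m
E
python3 - <<'E'
from h import *
d=pickle.load(open("c0.pkl","rb"))
for n in ["scene","side"]:
    for m in teak(d[n]["image"])[0]:
        ys,xs=np.nonzero(m)
        P=onz(d[n],np.c_[xs,ys],0.02)[:,:2].astype(np.float32)
        r=cv2.minAreaRect(P); print(n,int(xs.mean()),int(ys.mean()),len(xs),np.round(r[0],3),np.round(r[1],3),round(r[2],1))
a=cv2.resize(d["scene"]["image"][95:235,370:530],None,fx=4.2,fy=4.2,interpolation=cv2.INTER_CUBIC)[:, :]
b=cv2.resize(d["side"]["image"][80:185,145:265],None,fx=4.2,fy=4.2,interpolation=cv2.INTER_CUBIC)
o=np.zeros((590,800,3),np.uint8);b=cv2.resize(b,(400,350));a=cv2.resize(a,(400,350));o[:350,:400]=a;o[:350,400:]=b
w=cv2.resize(d["wrist"]["image"],(320,240));o[350:590,:320]=w
cv2.imwrite("pics/z1.png",o)
E
```

```text
scene 31 23 3077 [-0.35  -0.524] [0.198 0.259] 87.8
scene 547 34 1171 [0.239 0.804] [0.078 0.315] 50.2
scene 212 137 2330 [ 0.267 -0.17 ] [0.205 0.127] 75.9
scene 307 138 620 [0.362 0.028] [0.051 0.124] 21.3
scene 269 207 1321 [ 0.512 -0.113] [0.157 0.059] 27.1
scene 338 287 948 [ 0.719 -0.056] [0.064 0.093] 66.0
scene 124 315 1109 [ 0.636 -0.442] [0.033 0.141] 54.5
side 43 69 4471 [0.565 1.008] [0.789 0.503] 70.0
side 505 26 3131 [1.722 0.028] [0.454 0.587] 48.1
side 340 150 544 [ 0.837 -0.02 ] [0.129 0.063] 34.7
side 276 234 930 [ 0.513 -0.118] [0.166 0.043] 27.5
side 184 228 677 [0.37  0.032] [0.048 0.125] 17.7
side 436 271 1161 [ 0.706 -0.424] [0.031 0.232] 80.9
side 215 308 2107 [ 0.3   -0.172] [0.221 0.045] 75.6
```

View pics/z1.png

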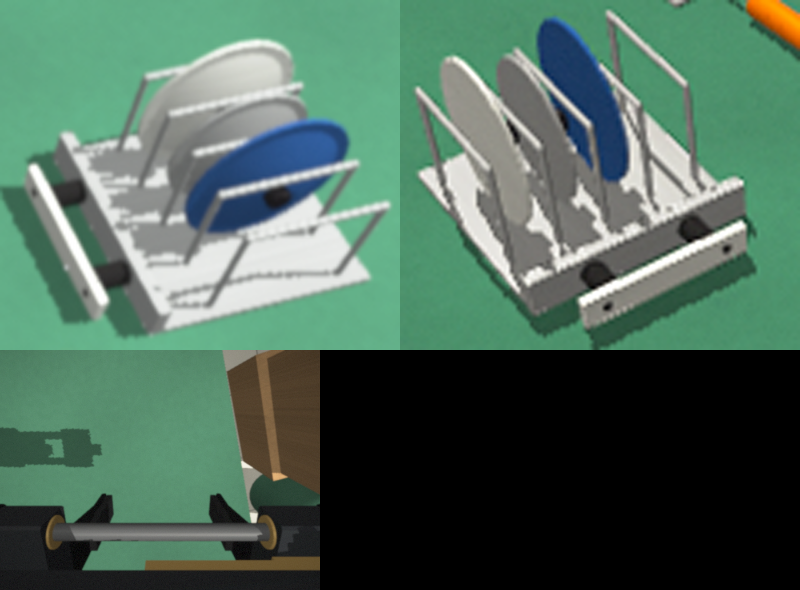

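The middle stop (axis 27°, at about 0.512, -0.115) has the 150 mm size. The plate holes are at scene (385,171) and (405,211), and side (207,171.5) and (243,155).

Run:
```python
from h import *
d=pickle.load(open("c0.pkl","rb"))
A,B=d["scene"],d["side"]
def hole(c,p):
    g=cv2.cvtColor(c["image"],cv2.COLOR_BGR2GRAY).astype(float);x,y=p
    w=g[y-3:y+4,x-3:x+4]; print(w.astype(int).min(), end=' ')
    return p
# hole order: scene low-row end vs side: check both pairings
for a,b in [((384.8,171),(206.8,171.5)),((404.8,211),(243.1,154.7)),((384.8,171),(243.1,154.7)),((404.8,211),(206.8,171.5))]:
    print(a,b,*two(A,a,B,b))
for n,c,roi in [("scene",A,(378,158,417,225)),("side",B,(195,144,253,182))]:
    x0,y0,x1,y1=roi
    h=cv2.cvtColor(c["image"],cv2.COLOR_BGR2HSV)
    m=(((h[...,1]<60)&(h[...,2]>150))*255).astype(np.uint8)
    k=np.zeros_like(m);k[y0:y1,x0:x1]=m[y0:y1,x0:x1]
    cs,_=cv2.findContours(k,cv2.RETR_EXTERNAL,cv2.CHAIN_APPROX_NONE)
    for q in cs:
        if cv2.contourArea(q)>60:
            print(n,cv2.contourArea(q),cv2.approxPolyDP(cv2.convexHull(q),1.5,True)[:,0].tolist(),cv2.boxPoints(cv2.minAreaRect(q)).round(1).tolist())
```

```text
(384.8, 171) (206.8, 171.5) [0.51375782 0.15264021 0.01657317] 0.0020845809938104297
(404.8, 211) (243.1, 154.7) [0.62316672 0.1398683  0.01705938] 0.0032490563965693344
(384.8, 171) (243.1, 154.7) [0.57447273 0.08910805 0.09820074] 0.03505910531064284
(404.8, 211) (206.8, 171.5) [ 0.5627188   0.21544632 -0.08199083] 0.037725562443721244
scene 296.5 [[382, 160], [387, 164], [413, 214], [409, 222], [380, 166]] [[378.0, 162.0], [385.20001220703125, 158.39999389648438], [415.3999938964844, 218.8000030517578], [408.20001220703125, 222.39999389648438]]
scene 205.5 [[399, 158], [407, 158], [416, 165], [416, 189]] [[398.79998779296875, 158.10000610351562], [409.29998779296875, 152.5], [426.0, 183.60000610351562], [415.6000061035156, 189.1999969482422]]
side 122.5 [[248, 147], [200, 171], [198, 170], [246, 146]] [[197.5, 169.0], [247.10000610351562, 145.1999969482422], [248.5, 148.0], [198.89999389648438, 171.8000030517578]]
side 81.0 [[218, 148], [195, 159], [195, 154], [203, 144]] [[190.60000610351562, 150.1999969482422], [213.39999389648438, 138.8000030517578], [218.1999969482422, 148.39999389648438], [195.39999389648438, 159.8000030517578]]
```

Holes triangulate to z≈16.5 mm and 110 mm apart, as they should. So the ledge is at z≈0, the rack's yaw is about -6.7°, and the plate face centre is near (0.5685, 0.1463). Next I compute the hover move over the stop and check the bottle and cup positions.

```bash
cat >> h.py <<'E'
from scipy.spatial.transform import Rotation as Ro
def Rdown(yaw):  # tool y axis at world angle yaw, z down
    a=np.radians(yaw); y=np.array([np.cos(a),np.sin(a),0]);z=np.array([0,0,-1.]);return np.c_[np.cross(y,z),y,z]
def row(s,pos,yaw):
    R=s["tcp_rot"];return np.round(np.r_[np.degrees(Ro.from_matrix(R.T@Rdown(yaw)).as_rotvec())/5,R.T@(np.array(pos)-s["position"])/.03],3)
E
python3 - <<'E'
from h import *
d=pickle.load(open("c0.pkl","rb"))
print(row(d["s"],(0.512,-0.115,0.15),27))
A=d["scene"]
print("bottle",onz(A,[(336,318)],0),"cap",onz(A,[(344,268)],.17),"cup",onz(A,[(393,283)],0),onz(A,[(399,247)],.075))
E
```

```text
[-2.5000e-02  6.0000e-03  9.4400e+00 -1.7472e+01 -1.9844e+01  2.4220e+00]
bottle [[ 0.77576675 -0.0857957   0.        ]] cap [[ 0.75772805 -0.08282768  0.17      ]] cup [[0.75153399 0.04636036 0.        ]] [[0.71680269 0.06072349 0.075     ]]
```

Emit:
send_rows(
  commands=[
    [0, 0, 9.44, -17.47, -19.84, 2.42, 1],
    [0, 0, 9.44, -17.47, -19.84, 2.42, 1],
    [0, 0, 9.44, -17.47, -19.84, 2.42, 1],
    [0, 0, 9.44, -17.47, -19.84, 2.42, 1],
    [0, 0, 9.44, -17.47, -19.84, 2.42, 1],
    [0, 0, 9.44, -17.47, -19.84, 2.42, 1],
    [0, 0, 9.44, -17.47, -19.84, 2.42, 1],
    [0, 0, 9.44, -17.47, -19.84, 2.42, 1],
    [0, 0, 9.44, -17.47, -19.84, 2.42, 1],
    [0, 0, 9.44, -17.47, -19.84, 2.42, 1],
    [0, 0, 9.44, -17.47, -19.84, 2.42, 1],
    [0, 0, 9.44, -17.47, -19.84, 2.42, 1],
    [0, 0, 9.44, -17.47, -19.84, 2.42, 1],
    [0, 0, 9.44, -17.47, -19.84, 2.42, 1],
    [0, 0, 9.44, -17.47, -19.84, 2.42, 1],
    [0, 0, 9.44, -17.47, -19.84, 2.42, 1],
    [0, 0, 9.44, -17.47, -19.84, 2.42, 1],
    [0, 0, 9.44, -17.47, -19.84, 2.42, 1],
    [0, 0, 9.44, -17.47, -19.84, 2.42, 1],
    [0, 0, 9.44, -17.47, -19.84, 2.42, 1],
  ],
)

```text
time_s: 1.82
position: [0.5171, -0.1214, 0.1498]
tcp_rot: [[-0.45, 0.893, 0.007], [0.893, 0.45, -0.005], [-0.007, 0.004, -1.0]]
force: [0.8, -0.5, 0.1]
opening: 0.995
grasp_force: 0.0
```

```bash
cat > look.py <<'E'
from h import *
from rig import read_state, optics
import sys
optics.capture("scene")
s=read_state(); c=optics.capture("wrist"); a=optics.capture("scene"); b=optics.capture("side")
n=sys.argv[1]
pickle.dump(dict(s=s,wrist=c,scene=a,side=b),open(f"{n}.pkl","wb"))
cv2.imwrite(f"pics/{n}.png",c["image"])
print(s["time_s"],s["position"].round(4),s["force"].round(2),"yaw",np.degrees(np.arctan2(s["tcp_rot"][1,1],s["tcp_rot"][0,1])).round(2))
E
python3 look.py w1
python3 - <<'E'
from h import *
d=pickle.load(open("w1.pkl","rb"));s=d["s"]
for m in teak(d["wrist"]["image"])[0]:
    ys,xs=np.nonzero(m);q=np.c_[xs,ys]
    print(len(xs),cv2.boxPoints(cv2.minAreaRect(q.astype(np.float32))).round(1).tolist())
    P=onz(d["wrist"],q,.03,s)[:,:2].astype(np.float32);r=cv2.minAreaRect(P);print(np.round(r[0],4),np.round(r[1],4),r[2])
E
```

```text
1.8667 [ 0.5152 -0.1189  0.1496] [ 0.51 -0.33  0.03] yaw 26.72
458 [[166.0, 0.0], [202.0, 0.0], [202.0, 16.0], [166.0, 16.0]]
[ 0.3872 -0.0183] [0.0255 0.0102] 22.740806579589844
7978 [[-62.900001525878906, 150.5], [48.5, 14.399999618530273], [111.5999984741211, 66.0], [0.20000000298023224, 202.1999969482422]]
[ 0.3035 -0.1424] [0.1511 0.053 ] 70.84674072265625
7509 [[192.0, 183.0], [368.0, 183.0], [368.0, 236.0], [192.0, 236.0]]
[ 0.5165 -0.1233] [0.1477 0.047 ] 26.694246292114258
550 [[482.8999938964844, 261.29998779296875], [530.2999877929688, 233.3000030517578], [539.0, 248.0], [491.5, 276.0]]
[ 0.7169 -0.0689] [0.0456 0.0177] 63.449546813964844
```

View pics/w1.png

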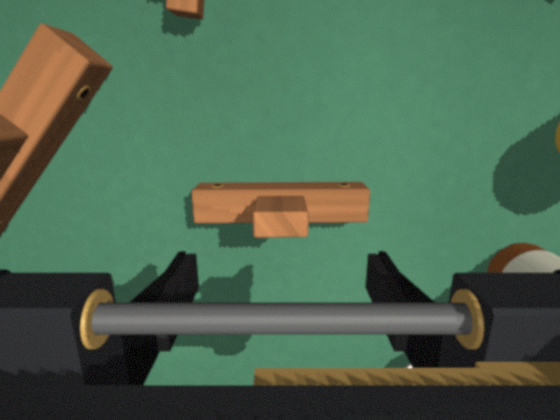

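Wrist view: the stop is lined up with the tool. The bar's top spans columns 193-368 and rows 190-222, and the tongue's top spans columns 253-308 and rows 210-236.

Run:
```python
from h import *
d=pickle.load(open("w1.pkl","rb"));s=d["s"];c=d["wrist"]
g=c["image"][...,2].astype(int)
print(g[178:242,280]); print(g[178:242,220])
bt=onz(c,[(193,222),(368,222),(193,190),(368,190)],.03,s);tt=onz(c,[(253,236.5),(308,236.5),(253,210),(308,210)],.076,s)
for P in (bt,tt):
    print(P.mean(0).round(4),np.linalg.norm(P[1]-P[0]).round(4),np.linalg.norm(P[2]-P[0]).round(4))
print("wrist point check", np.linalg.norm(s["position"]))
# two-view: tongue top / bar ends in fixed views on planes
for n in ["scene","side"]:
    print(n, proj(d[n],[*bt,*tt]).round(0).tolist())
cb=bt.mean(0)
print(row(s,(cb[0],cb[1],0.035),26.7))
```

```text
[ 85  83  86  95 103 108 115 117 114 113 124 148 166 174 177 181 174 154
 130 110 111 108 106 110 109 110 108 110 111 109 111 115 117 138 161 175
 183 178 180 181 181 182 184 179 187 186 191 191 194 195 198 199 198 199
 196 196 197 186 157 118  93  89  86  85]
[ 80  82  87  90 101 101  99 108 127 132 128 139 161 172 181 180 185 185
 185 188 188 187 186 189 188 187 187 187 191 193 191 187 184 184 183 187
 186 189 188 187 189 187 186 173 145  98  64  51  50  50  50  49  49  50
  49  49  49  53  49  52  51  56  56  59]
[ 0.5153 -0.1201  0.03  ] 0.1496 0.0282
[ 0.5148 -0.1191  0.076 ] 0.0398 0.0201
wrist point check 0.5495275032421792
scene [[239.0, 189.0], [292.0, 230.0], [249.0, 182.0], [300.0, 221.0], [258.0, 189.0], [273.0, 200.0], [266.0, 184.0], [280.0, 194.0]]
side [[270.0, 258.0], [294.0, 209.0], [259.0, 253.0], [283.0, 206.0], [278.0, 226.0], [284.0, 212.0], [269.0, 223.0], [276.0, 210.0]]
[ 0.023  0.041  0.004 -0.023 -0.026  3.821]
```

Emit:
send_rows(
  commands=[
    [0, 0, 0.06, -0.18, 0.02, 1.0, 1],
    [0, 0, 0.06, -0.18, 0.02, 1.5, 1],
    [0, 0, 0.06, -0.18, 0.02, 2.0, 1],
    [0, 0, 0.06, -0.18, 0.02, 2.5, 1],
    [0, 0, 0.06, -0.18, 0.02, 3.0, 1],
    [0, 0, 0.06, -0.18, 0.02, 3.5, 1],
    [0, 0, 0.06, -0.18, 0.02, 3.83, 1],
    [0, 0, 0.06, -0.18, 0.02, 3.83, 1],
    [0, 0, 0.06, -0.18, 0.02, 3.83, 1],
    [0, 0, 0.06, -0.18, 0.02, 3.83, 1],
  ],
)

```text
time_s: 2.85
position: [0.5156, -0.118, 0.0357]
tcp_rot: [[-0.45, 0.893, 0.001], [0.893, 0.45, -0.0], [-0.001, 0.0, -1.0]]
force: [0.8, 0.6, -0.4]
opening: 1.001
grasp_force: 0.0
```

Emit:
send_rows(
  commands=[
    [0, 0, 0, 0, 0, 0, 0],
    [0, 0, 0, 0, 0, 0, 0],
    [0, 0, 0, 0, 0, 0, 0],
    [0, 0, 0, 0, 0, 0, 0],
    [0, 0, 0, 0, 0, 0, 0],
    [0, 0, 0, 0, 0, 0, 0],
    [0, 0, 0, 0, 0, 0, 0],
    [0, 0, 0, 0, 0, 0, 0],
    [0, 0, 0, 0, 0, 0, 0],
    [0, 0, 0, 0, 0, 0, 0],
  ],
)

```text
time_s: 3.68
position: [0.5153, -0.1186, 0.035]
tcp_rot: [[-0.449, 0.893, -0.0], [0.893, 0.449, 0.0], [0.0, -0.0, -1.0]]
force: [-1.3, 0.4, 0.4]
opening: 0.456
grasp_force: 30.0
```

```bash
python3 look.py w2
```

```text
3.7333 [ 0.5152 -0.1186  0.035 ] [-0.98  0.02  0.8 ] yaw 26.7
```

Run:
```python
from h import *
s=pickle.load(open("w2.pkl","rb"))["s"]
print(row(s,(.5621,.0917,.06),-6.7))
```

```text
[-3.000e-03 -1.000e-03  6.680e+00  5.561e+00  4.546e+00 -8.330e-01]
```

Emit:
send_rows(
  commands=[
    [0, 0, 0, 0, 0, -0.4, 0],
    [0, 0, 0, 0, 0, -0.83, 0],
    [0, 0, 0.6, 0.5, 0.4, -0.83, 0],
    [0, 0, 1.2, 1, 0.8, -0.83, 0],
    [0, 0, 1.8, 1.5, 1.2, -0.83, 0],
    [0, 0, 2.4, 2, 1.6, -0.83, 0],
    [0, 0, 3, 2.5, 2.0, -0.83, 0],
    [0, 0, 3.6, 3, 2.45, -0.83, 0],
    [0, 0, 4.2, 3.5, 2.9, -0.83, 0],
    [0, 0, 4.8, 4, 3.3, -0.83, 0],
    [0, 0, 5.4, 4.5, 3.7, -0.83, 0],
    [0, 0, 6, 5, 4.1, -0.83, 0],
    [0, 0, 6.4, 5.3, 4.35, -0.83, 0],
    [0, 0, 6.68, 5.56, 4.55, -0.83, 0],
    [0, 0, 6.68, 5.56, 4.55, -0.83, 0],
    [0, 0, 6.68, 5.56, 4.55, -0.83, 0],
    [0, 0, 6.68, 5.56, 4.55, -0.83, 0],
    [0, 0, 6.68, 5.56, 4.55, -0.83, 0],
    [0, 0, 6.68, 5.56, 4.55, -0.83, 0],
  ],
)

```text
time_s: 5.47
position: [0.5622, 0.091, 0.0599]
tcp_rot: [[0.117, 0.993, -0.0], [0.993, -0.117, -0.0], [-0.0, -0.0, -1.0]]
force: [0.9, 0.4, -2.4]
opening: 0.458
grasp_force: 30.0
```

```bash
python3 look.py w3
```

```text
5.5167 [0.5622 0.091  0.0599] [-0.48 -0.25 -2.53] yaw -6.75
```

View pics/w3.png

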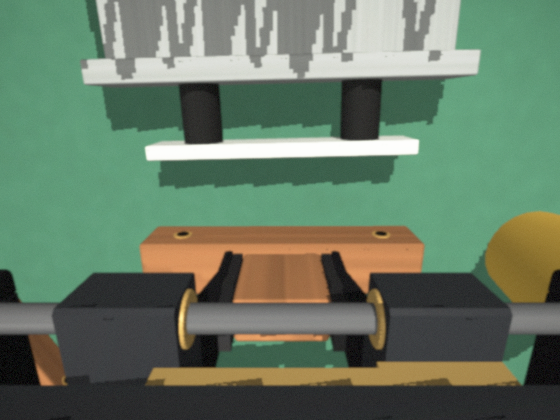

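Wrist view: the plate's top strip runs from (147,157) to (418,151), and the stop's front edge lies at about row 243 between columns 143 and 421. I'll fit lines for the yaw and the end levels.

```bash
cat > meas.py <<'E'
from h import *
import sys
d=pickle.load(open(sys.argv[1]+".pkl","rb"));s=d["s"];c=d["wrist"];zb=s["position"][2]-.035
pr=int(sys.argv[2]); sr=int(sys.argv[3])
im=c["image"];h=cv2.cvtColor(im,cv2.COLOR_BGR2HSV)
w=((h[...,1]<70)&(h[...,2]>170))
w[:pr-15]=0;w[pr+20:]=0
n,l,st,ce=cv2.connectedComponentsWithStats(w.astype(np.uint8));i=1+np.argmax(st[1:,4]);w=l==i
xs=np.nonzero(w.any(0))[0];print("plate cols",xs.min(),xs.max())
def line(px,z):
    P=onz(c,px,z,s)[:,:2];v=cv2.fitLine(P.astype(np.float32),cv2.DIST_HUBER,0,.01,.01).ravel()
    return v[2:],v[:2]*np.sign(v[0]),P
cols=np.arange(xs.min()+8,xs.max()-8)
low=np.array([(x,np.nonzero(w[:,x])[0].max()+.5) for x in cols])
p0,v,_=line(low,.03)
yaw=np.degrees(np.arctan2(v[1],v[0]));print("plate yaw",yaw.round(2))
# plate ends at bottom-row edge
lo_at=lambda x:np.polyval(np.polyfit(low[:,0],low[:,1],1),x)
e=onz(c,[(xs.min()-.5,lo_at(xs.min())),(xs.max()+.5,lo_at(xs.max()))],.03,s)
print("plate ends",e.round(4).tolist(),"len",np.linalg.norm(e[1]-e[0]).round(4),"mid",e.mean(0).round(4))
m=teak(im)[1]>0
r=im[...,2].astype(float)
# stop top-front edge: strongest red increase downwards near sr
tops=[]
mc=[x for x in range(100,460) if m[sr+3:sr+12,x].mean()>.9]
x0,x1=mc[0],mc[-1]
for x in list(range(x0+10,x0+70))+list(range(x1-70,x1-10)):
    g=cv2.GaussianBlur(r[sr-12:sr+14,x:x+1],(1,5),0)[:,0];gg=np.diff(g);k=np.argmax(gg);tops.append((x,sr-12+k+.5))
tops=np.array(tops);zt=zb+.03
q0,u,_=line(tops,zt);print("stop row",np.median(tops[:,1]),"cols",x0,x1,"stop yaw",np.degrees(np.arctan2(u[1],u[0])).round(2),"tool yaw",np.degrees(np.arctan2(s["tcp_rot"][1,1],s["tcp_rot"][0,1])).round(2))
f=np.polyfit(tops[:,0],tops[:,1],1)
t=onz(c,[(x0-.5,np.polyval(f,x0)),(x1+.5,np.polyval(f,x1))],zt,s);print("stop ends len",np.linalg.norm(t[1]-t[0]).round(4),"mid",t.mean(0).round(4))
a=np.radians(yaw);X=np.array([np.cos(a),np.sin(a)]);Y=np.array([-X[1],X[0]])
D=e.mean(0)[:2]-t.mean(0)[:2];print("need along rack x, gap along rack y (mm)",(1e3*D@X).round(2),(1e3*D@Y).round(2))
E
python3 meas.py w3 150 243
python3 - <<'E'
from h import *
d=pickle.load(open("w3.pkl","rb"));c=d["wrist"]
print(c["image"][132:165,280].tolist()[::2]); print(c["image"][222:252,200,2]); print(c["image"][255,135:150,2],c["image"][255,410:426,2])
E
```

```text
plate cols 144 419
plate yaw -5.43
plate ends [[0.4929, 0.1522, 0.03], [0.6438, 0.1377, 0.03]] len 0.1516 mid [0.5684 0.145  0.03  ]
stop row 243.5 cols 141 422 stop yaw -6.75 tool yaw -6.75
stop ends len 0.1453 mid [0.5639 0.1054 0.0549]
need along rack x, gap along rack y (mm) 0.71 39.83
[[123, 159, 98], [125, 159, 100], [126, 160, 102], [164, 186, 158], [198, 211, 208], [222, 230, 229], [250, 253, 253], [253, 254, 254], [252, 254, 254], [252, 254, 253], [252, 254, 253], [251, 253, 253], [233, 241, 240], [105, 121, 102], [72, 93, 57], [76, 97, 60], [77, 96, 60]]
[101 101 105 109 128 138 150 150 149 148 151 150 150 145 151 151 147 152
 150 151 154 167 187 202 203 205 207 213 214 216]
[ 97  97  95 102 113 145 184 207 210 215 215 214 217 214 216] [210 211 211 210 207 209 210 208 207 208 206 200 180 144 118 105]
```

Run:
```python
from h import *
d=pickle.load(open("w3.pkl","rb"));s=d["s"];c=d["wrist"]
R=s["tcp_rot"];p=s["position"]
for sl in (0,.005):
  P=[p+R@np.array([x,y,z+sl]) for x in (.015,) for z in (.005,.035) for y in (-.075,.075)]
  print(sl,proj(c,P,s).round(1).tolist())
  T=[p+R@np.array([x,y,-.041+sl]) for x in (.01,-.01) for y in (-.02,.02)]
  print(proj(c,T,s).round(1).tolist())
  for n in("scene","side"): print(n,proj(d[n],P).round(1).tolist())
o=np.hstack([cv2.resize(d["scene"]["image"][120:230,320:430],(400,400),interpolation=cv2.INTER_CUBIC),cv2.resize(d["side"]["image"][120:230,170:280],(400,400),interpolation=cv2.INTER_CUBIC)])
cv2.imwrite("pics/z3.png",o)
```

```text
0 [[135.9, 240.9], [427.3, 240.8], [156.0, 221.7], [407.2, 221.7]]
[[230.7, 297.2], [332.5, 297.2], [232.9, 340.1], [330.4, 340.1]]
scene [[366.9, 157.1], [393.4, 213.6], [364.7, 165.8], [390.4, 221.6]]
side [[205.6, 173.0], [256.8, 149.2], [207.1, 181.4], [257.2, 157.7]]
0.005 [[139.7, 237.3], [423.5, 237.2], [158.8, 219.0], [404.4, 219.0]]
[[232.5, 290.7], [330.8, 290.6], [234.5, 332.4], [328.8, 332.4]]
scene [[366.5, 158.5], [392.9, 215.0], [364.4, 167.2], [389.9, 222.9]]
side [[205.9, 174.4], [256.9, 150.6], [207.4, 182.8], [257.3, 159.1]]
```

View pics/z3.png

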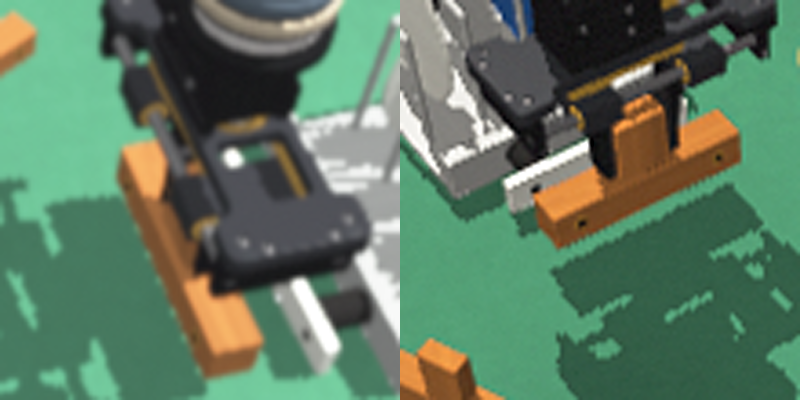

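No slip: the hole spacing of 198 px matches the prediction. The plate's yaw is -5.4°, so I turn by 1.3°, shift 1 mm, move up to about 15 mm from it and lower.

Emit:
send_rows(
  commands=[
    [0, 0, -0.13, 0.2, 0, 0.1, 0],
    [0, 0, -0.26, 0.4, 0.017, 0.2, 0],
    [0, 0, -0.26, 0.6, 0.017, 0.35, 0],
    [0, 0, -0.26, 0.75, 0.017, 0.5, 0],
    [0, 0, -0.26, 0.83, 0.017, 0.62, 0],
    [0, 0, -0.26, 0.83, 0.017, 0.7, 0],
    [0, 0, -0.26, 0.83, 0.017, 0.76, 0],
    [0, 0, -0.26, 0.83, 0.017, 0.76, 0],
    [0, 0, -0.26, 0.83, 0.017, 0.76, 0],
    [0, 0, -0.26, 0.83, 0.017, 0.76, 0],
  ],
)

```text
time_s: 6.5
position: [0.5659, 0.1162, 0.0373]
tcp_rot: [[0.094, 0.996, 0.0], [0.996, -0.094, -0.0], [-0.0, 0.0, -1.0]]
force: [0.4, 0.1, -1.4]
opening: 0.455
grasp_force: 30.0
```

```bash
python3 look.py w4;  python3 meas.py w4 205 240
```

```text
6.55 [0.566  0.1162 0.0374] [-0.29  0.4  -1.43] yaw -5.42
plate cols 133 429
plate yaw -5.43
plate ends [[0.4932, 0.1523, 0.03], [0.6437, 0.138, 0.03]] len 0.1512 mid [0.5684 0.1451 0.03  ]
stop row 243.5 cols 142 421 stop yaw -5.44 tool yaw -5.42
stop ends len 0.1442 mid [0.5674 0.1309 0.0324]
need along rack x, gap along rack y (mm) -0.32 14.3
```

View pics/w4.png

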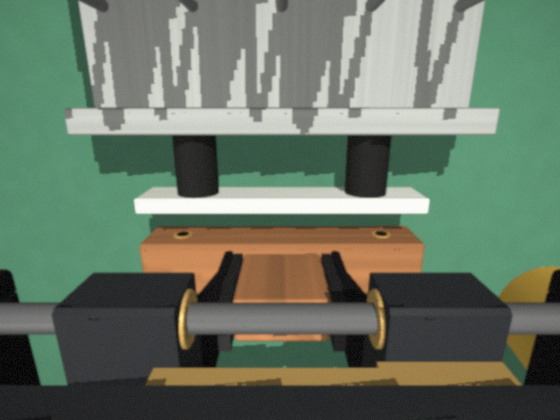

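Run:
```python
from h import *
for n in("w2","w3","w4"):
    g=pickle.load(open(n+".pkl","rb"))["wrist"]["image"]
    print(n,[ [int(v) for v in g[220:250,x-3:x+4,2].mean(1)] for x in (205,)], g[255,136:146,2],g[255,416:426,2])
```

```text
w2 [[92, 92, 92, 91, 93, 98, 111, 122, 125, 126, 126, 125, 126, 126, 128, 129, 130, 129, 126, 128, 128, 128, 132, 148, 170, 186, 191, 192, 194, 197]] [ 59  59  60  72 117 160 188 199 201 201] [198 199 198 199 197 192 174 139 113  99]
w3 [[98, 99, 100, 100, 101, 110, 127, 142, 149, 150, 147, 148, 149, 148, 149, 152, 153, 152, 150, 149, 150, 148, 153, 166, 185, 199, 205, 206, 208, 212]] [ 97  95 102 113 145 184 207 210 215 215] [210 208 207 208 206 200 180 144 118 105]
w4 [[56, 54, 56, 56, 56, 59, 71, 91, 115, 128, 134, 138, 138, 138, 139, 140, 143, 142, 139, 140, 140, 139, 143, 156, 174, 186, 192, 193, 194, 194]] [ 96  96  96 108 134 170 196 199 201 200] [196 196 198 197 197 187 166 134 108  98]
```

Edges are identical to the flat-on-table grasp, so there is no pitch or slip. I lower to the ledge and advance to near contact.

Emit:
send_rows(
  commands=[
    [0, 0, 0, 0.1, 0, 0.03, 0],
    [0, 0, 0, 0.2, 0, 0.05, 0],
    [0, 0, 0, 0.28, 0, 0.07, 0],
    [0, 0, 0, 0.34, 0, 0.09, 0],
    [0, 0, 0, 0.38, 0, 0.09, 0],
    [0, 0, 0, 0.4, 0, 0.09, 0],
    [0, 0, 0, 0.4, 0, 0.09, 0],
    [0, 0, 0, 0.4, 0, 0.09, 0],
    [0, 0, 0, 0.4, 0, 0.09, 0],
  ],
)

```text
time_s: 7.45
position: [0.5672, 0.1282, 0.035]
tcp_rot: [[0.094, 0.996, 0.001], [0.996, -0.094, -0.0], [-0.0, 0.001, -1.0]]
force: [-1.4, -3.4, 5.3]
opening: 0.46
grasp_force: 30.0
```

```bash
python3 look.py w5;  python3 meas.py w5 228 243
```

```text
7.5 [0.5672 0.1282 0.035 ] [-0.6  -2.29  5.83] yaw -5.37
plate cols 134 428
plate yaw -5.39
plate ends [[0.4932, 0.1526, 0.03], [0.6439, 0.1384, 0.03]] len 0.1513 mid [0.5686 0.1455 0.03  ]
stop row 242.5 cols 141 422 stop yaw -5.2 tool yaw -5.37
stop ends len 0.1454 mid [0.5685 0.1423 0.03  ]
need along rack x, gap along rack y (mm) -0.25 3.14
```

Emit:
send_rows(
  commands=[
    [0, 0, 0, 0.04, 0, 0, 0],
    [0, 0, 0, 0.08, 0, 0, 0],
    [0, 0, 0, 0.12, 0, 0, 0],
    [0, 0, 0, 0.16, 0, 0, 0],
    [0, 0, 0, 0.2, 0, 0, 0],
    [0, 0, 0, 0.24, 0, 0, 0],
    [0, 0, 0, 0.27, 0, 0, 0],
    [0, 0, 0, 0.3, 0, 0, 0],
    [0, 0, 0, 0.3, 0, 0, 0],
    [0, 0, 0, 0.3, 0, 0, 0],
  ],
)

```text
time_s: 8.48
position: [0.568, 0.1359, 0.035]
tcp_rot: [[0.094, 0.996, 0.0], [0.996, -0.094, -0.002], [-0.002, 0.0, -1.0]]
force: [-0.8, -6.7, 5.0]
opening: 0.458
grasp_force: 30.0
```

```bash
python3 look.py w6;  python3 meas.py w6 233 243
```

```text
8.5333 [0.568  0.1359 0.0351] [-1.06 -7.32  5.64] yaw -5.41
plate cols 135 427
plate yaw -5.43
plate ends [[0.4938, 0.1565, 0.03], [0.6443, 0.1422, 0.03]] len 0.1512 mid [0.569  0.1494 0.03  ]
stop row 250.0 cols 141 422 stop yaw -6.22 tool yaw -5.41
stop ends len 0.1464 mid [0.5691 0.1459 0.0301]
need along rack x, gap along rack y (mm) -0.41 3.49
```

View pics/w6.png

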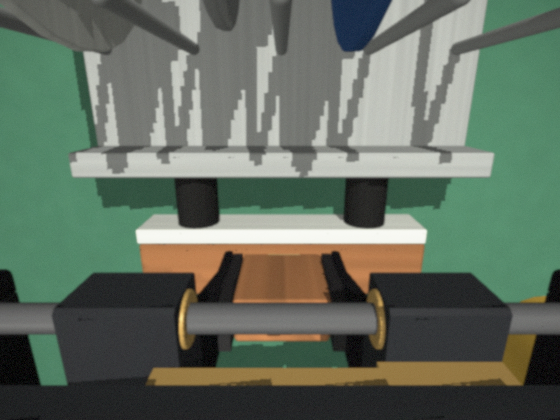

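Wrist view: the stop is flush on the plate along its whole length at row 242, with ends level (138-424 against 142-422). The plate is squeezed about 4.4 mm, so I press about 5.6 mm further and hold.

Emit:
send_rows(
  commands=[
    [0, 0, 0, 0.03, 0, 0, 0],
    [0, 0, 0, 0.06, 0, 0, 0],
    [0, 0, 0, 0.09, 0, 0, 0],
    [0, 0, 0, 0.12, 0, 0, 0],
    [0, 0, 0, 0.15, 0, 0, 0],
    [0, 0, 0, 0.18, 0, 0, 0],
    [0, 0, 0, 0.2, 0, 0, 0],
    [0, 0, 0, 0.22, 0, 0, 0],
    [0, 0, 0, 0.22, 0, 0, 0],
    [0, 0, 0, 0.22, 0, 0, 0],
    [0, 0, 0, 0.22, 0, 0, 0],
    [0, 0, 0, 0.22, 0, 0, 0],
  ],
)

```text
time_s: 9.68
position: [0.5685, 0.1409, 0.0351]
tcp_rot: [[0.094, 0.996, -0.0], [0.996, -0.094, -0.004], [-0.004, 0.0, -1.0]]
force: [-1.4, -11.6, 6.5]
opening: 0.457
grasp_force: 30.0
```

```bash
python3 look.py w7;  python3 meas.py w7 233 243
```

```text
9.7333 [0.5685 0.1409 0.0351] [ -1.72 -11.98   6.29] yaw -5.38
plate cols 135 427
plate yaw -5.39
plate ends [[0.4942, 0.1615, 0.03], [0.6448, 0.1471, 0.03]] len 0.1512 mid [0.5695 0.1543 0.03  ]
stop row 250.5 cols 141 422 stop yaw -6.56 tool yaw -5.38
stop ends len 0.1464 mid [0.5695 0.1506 0.0301]
need along rack x, gap along rack y (mm) -0.41 3.62
```

Emit:
send_rows(
  commands=[
    [0, 0, 0, 0.01, 0, 0, 0],
    [0, 0, 0, 0.025, 0, 0, 0],
    [0, 0, 0, 0.025, 0, 0, 0],
    [0, 0, 0, 0.025, 0, 0, 0],
    [0, 0, 0, 0.025, 0, 0, 0],
    [0, 0, 0, 0.025, 0, 0, 0],
    [0, 0, 0, 0.025, 0, 0, 0],
    [0, 0, 0, 0.025, 0, 0, 0],
    [0, 0, 0, 0.025, 0, 0, 0],
    [0, 0, 0, 0.025, 0, 0, 0],
    [0, 0, 0, 0.025, 0, 0, 0],
    [0, 0, 0, 0.025, 0, 0, 0],
    [0, 0, 0, 0.025, 0, 0, 0],
    [0, 0, 0, 0.025, 0, 0, 0],
    [0, 0, 0, 0.025, 0, 0, 0],
    [0, 0, 0, 0.025, 0, 0, 0],
    [0, 0, 0, 0.025, 0, 0, 0],
    [0, 0, 0, 0.025, 0, 0, 0],
    [0, 0, 0, 0.025, 0, 0, 0],
    [0, 0, 0, 0.025, 0, 0, 0],
  ],
)

```text
time_s: 11.55
position: [0.5685, 0.1413, 0.0351]
tcp_rot: [[0.094, 0.996, -0.001], [0.996, -0.094, -0.005], [-0.005, -0.0, -1.0]]
force: [-1.1, -13.5, 6.6]
opening: 0.454
grasp_force: 30.0
```

Emit:
send_rows(
  commands=[
    [0, 0, 0, 0, 0, 0, 0],
    [0, 0, 0, 0, 0, 0, 0],
    [0, 0, 0, 0, 0, 0, 0],
    [0, 0, 0, 0, 0, 0, 0],
    [0, 0, 0, 0, 0, 0, 0],
    [0, 0, 0, 0, 0, 0, 0],
    [0, 0, 0, 0, 0, 0, 0],
    [0, 0, 0, 0, 0, 0, 0],
    [0, 0, 0, 0, 0, 0, 0],
    [0, 0, 0, 0, 0, 0, 0],
    [0, 0, 0, 0, 0, 0, 0],
    [0, 0, 0, 0, 0, 0, 0],
    [0, 0, 0, 0, 0, 0, 0],
    [0, 0, 0, 0, 0, 0, 0],
    [0, 0, 0, 0, 0, 0, 0],
    [0, 0, 0, 0, 0, 0, 0],
    [0, 0, 0, 0, 0, 0, 0],
    [0, 0, 0, 0, 0, 0, 0],
    [0, 0, 0, 0, 0, 0, 0],
    [0, 0, 0, 0, 0, 0, 0],
  ],
)

```text
time_s: 13.22
position: [0.5685, 0.1413, 0.0351]
tcp_rot: [[0.094, 0.996, -0.001], [0.996, -0.094, -0.005], [-0.005, -0.0, -1.0]]
force: [-1.4, -13.6, 7.6]
opening: 0.456
grasp_force: 30.0
```

Emit:
send_rows(
  commands=[
    [0, 0, 0, 0, 0, 0, 0],
    [0, 0, 0, 0, 0, 0, 0],
    [0, 0, 0, 0, 0, 0, 0],
    [0, 0, 0, 0, 0, 0, 0],
    [0, 0, 0, 0, 0, 0, 0],
    [0, 0, 0, 0, 0, 0, 0],
    [0, 0, 0, 0, 0, 0, 0],
    [0, 0, 0, 0, 0, 0, 0],
    [0, 0, 0, 0, 0, 0, 0],
    [0, 0, 0, 0, 0, 0, 0],
    [0, 0, 0, 0, 0, 0, 0],
    [0, 0, 0, 0, 0, 0, 0],
    [0, 0, 0, 0, 0, 0, 0],
    [0, 0, 0, 0, 0, 0, 0],
    [0, 0, 0, 0, 0, 0, 0],
    [0, 0, 0, 0, 0, 0, 0],
  ],
)

```text
time_s: 14.55
position: [0.5685, 0.1413, 0.0351]
tcp_rot: [[0.094, 0.996, -0.001], [0.996, -0.094, -0.005], [-0.005, -0.0, -1.0]]
force: [-1.5, -13.2, 6.9]
opening: 0.455
grasp_force: 30.0
```

```bash
python3 look.py w8;  python3 meas.py w8 233 243
```

```text
14.6 [0.5685 0.1414 0.0351] [ -1.58 -12.27   6.05] yaw -5.37
plate cols 135 427
plate yaw -5.48
plate ends [[0.4942, 0.162, 0.03], [0.6448, 0.1473, 0.03]] len 0.1513 mid [0.5695 0.1547 0.03  ]
stop row 250.5 cols 141 422 stop yaw -6.17 tool yaw -5.37
stop ends len 0.1464 mid [0.5695 0.1512 0.0301]
need along rack x, gap along rack y (mm) -0.36 3.43
```

View pics/w8.png

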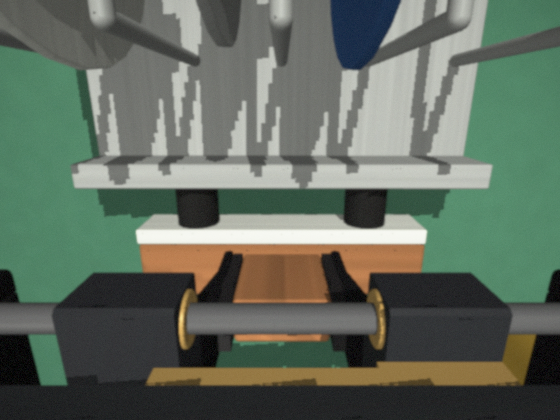

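The stop is still flush and level at row 242. The plate is squeezed about 9.7 mm and the push has held steady for over 3 s, so I'm handing in.

```bash
python3 -c "
from rig import bot
print(bot.hand_in())"
```

```text
the job is handed in; nothing more can be done
None
```

I handed the job in with the teak stop upright, flush and end-level (to about 0.4 mm) against the plate, still gripped, and held for over 3 s at about 10 N by plate travel (9.7 mm; the wrist read 12–14 N, probably with ledge friction).

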